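# Find the true rolling pin on the glass board and put it on its stand

### The arm

A 6-joint arm with a two-finger parallel gripper is mounted at the origin on a cart in front of the work surface, level with it; the furniture and walls round the work are solid. World frame = base frame: x ahead of the robot, y to its left, z up, the work surface at z = 0. Lengths are in m, angles in rad, forces in N, time in s.
With the tool pointing down it reaches from about 0.25 to 0.775 m from the base axis. Payload 4 kg.
Tool frame: the origin (TCP) lies between the finger pads; the fingertips stand 14 mm ahead of it and the grasp point (between the pads) lies 5 mm behind it (nose_length is the distance from the TCP to the fingertips, in m); z points along the fingers, y is the line along which they close (so a half turn about z gives the same grasp; the last joint's range is limited). The gripper opens to 94 mm and grips with 3 to 60 N. Pads are 16 mm wide; open, the fingers measure 119 mm over their backs; the gripper's body (75 mm by 177 mm) begins 78 mm behind the grasp point.
Start: joints at [-1.417, 0.087, 1.371, -0, 1.684, -0.103], TCP at [0.14, -0.532, 0.22] pointing down, gripper open.
Joint ranges: [-3.1, 3.1], [-0.76, 2.03], [0.27, 2.55], [-1.08, 4.22], [0.17, 2.65], [-2.57, 2.57]. Speed limits (rad/s): [2.79, 2.79, 3.14, 3.14, 3.14, 3.14].

### API

Orientations are given as [roll, pitch, yaw] about the fixed x, y, z axes, in that order (R = Rz(yaw) Ry(pitch) Rx(roll)).
In Python, from bench import * gives the robot as it stands.
- The arm moves only by the tool move_arm, never from a script. Its argument "steps" is one flat list of numbers, 7 for each row, row after row: the turn, a rotation vector about the world's x, y, z in rad, then the shift along the world's x, y, z in m, then the opening, from 0 (shut) to 1 (fully open). A call has 1 to 12 rows; each row is the pose to reach, as a shift and turn from the pose commanded when the call began; what a row does not reach only later rows make up. A row lasts 1/10 s, in which the tool goes at most 50 mm and 8.59 degrees, less where a joint would pass 70% of its speed; a pose out of reach is approached as far as the arm can. A call with a gripper value outside its range is refused whole. The fingers move at their own pace and stop on an object; the grip force is fixed at half the most. Time passes only in rows, so rows that repeat a pose let the fingers close. It gives the time, the measured TCP pose, the force, the opening and the grip force at its end, in the units of the state.
- get_obs(): the state, without advancing time (a new reading comes with each control period).
- snapshot(name): name is "side" or "top"; returns (picture, depth): 420x560x3 uint8, red, green, blue; 420x560 float32, m along the optical axis (not along the pixel's ray), 0 where there is no reading.
- camera_model(name): a dict with "fx", "fy", "cx", "cy" (pixels), "rvec" (rotation vector, rad) and "tvec" (3), from world to camera coordinates, as OpenCV has them. Camera axes: x right, y down, z forward; pixel columns grow to the right and rows downward; lengths in m; the calibration is good to about 2 mm. A picture is of the moment at which its call begins. camera_model takes no time and is no camera call.
- close_job(): hands the job in; it is judged then, once.
Trained networks look in the newest picture that a camera, given by its name, has taken for a name from the list of things; names that differ only in an ending like _2 or _b are one class to them, and where a whole thing is asked for, a point or a joint stands for the part that bears it (a point fixed in the world has none). Each returns a list of dicts, best first, with "score" (0 to 1); they miss things now and then, are a little off and sometimes report something else, mostly with a low value. They report only what shows in the picture. A call takes as long as a camera call.
- silhouettes(camera, target): "pixels" (420x560 bool, what is visible of it) and "uv" ([column, row] in pixels, amid what is visible of it).
- spot_point(camera, target): "uv" ([column, row] in pixels: a listed point, or the origin of a listed thing).
The state is a dict: "time": time; "joint_positions": joint angles; "qvel": joint speeds; "joint_torque": joint torques, N m; "tool_pos": TCP position; "ee_rot": TCP orientation; "wrist_force": force on the tool from outside, world axes, zero at the start; "wrist_torque": the same for the moment, N m; "width": finger opening in m; "finger_force": force on a finger pad.
Only numpy, scipy, OpenCV 4.12 (cv2) and the standard library are available. Lean on these libraries where they do the work, as an engineer would, in place of code of your own. Each camera call takes 0.05 s, during which the arm holds its last target. There are 200 camera calls.

### The job

Someone put the two wooden rolling pins through the dishwasher and one has warped. Check them on the glass board: one after the other, roll each at least one full turn along the glass towards the wire pin stand, without letting it run off the board, and watch which one wobbles and lifts. Then lay the pin that runs true gently in the wire stand, centred in both saddles, and leave the warped one lying on the glass; do not knock the jars or the cup about.

Things in the scene. Friction and masses are not known exactly. Their poses are not given: they have to be found in the camera images.
- glass_board: toughened-glass worktop saver, 300 x 440 x 8 mm, fixed. Origin: centre of its underside, on the worktop; x along its 300 mm side, away from the robot; y along its 440 mm side, towards the wire stand; flat top at z = 8 mm. Both pins start on its right half, one about 30 mm and the other about 150 mm right of centre, axes 100 to 140 mm apart.
- pin_a: beech rolling pin without handles, 40 mm across, 250 mm long, ends rounded, about 0.2 kg. Origin on its axis at mid length, 28 mm high on the board; x along the pin, z up at the start. It lies across the board and rolls along the board's y, 126 mm a turn. pin_a and pin_b look alike, but one is straight and one is warped into a shallow even bow; which is which is not told.
- pin_b: the other pin; all said of pin_a holds. The warped one's ends lie about 6 mm out of line with its middle. Rolling shows it: the straight pin's middle keeps its height; the warped one rests flat on its side, and in each turn its middle rises 5 mm and drops again, so it runs unevenly: it drags a little as it climbs, then runs up to 40 mm ahead of what pushes it.
- pin_stand: stand of 5 mm steel wire for one pin, fixed, left of the board. Two saddles 70 mm either side of centre along its x, each a round U 43 mm wide inside, opening to 57 mm at its lips 59 mm high; between them only two low rods at y = +-49 mm, 8 mm high. Origin: centre, on the worktop. A seated pin lies along x, its axis 46.5 mm above the worktop, ends 55 mm past the saddles.
- spice_jar: spice jar, 41 mm across, 105 mm tall, between board and stand near the front edge; bystander, origin under its centre
- jam_jar: jam jar, 71 mm wide, 110 mm tall, behind the stand; bystander, origin under its centre
- tea_cup: white mug, 78 mm across, 97 mm tall, right of the board; bystander, origin under its centre

How it is judged:
By the outcome, as a careful person would: the job done as asked, in the order asked, and still so for the second after the job is handed in, with the robot touching nothing.
It also fails if it takes over 67 s, if anything falls off the work surface, if the arm or the gripper's body presses on something with over 40 N, if the wrist force passes 120 N, or if a joint passes its speed limit or range.

## Working session

There is one attempt and no reset: what is moved stays moved. The work goes in short steps, Python scripts to look and compute and a tool call to move; the robot and the scene stay as the last step left them, time stands still between calls to the robot, and variables do not carry over. Pictures are saved under pics/ and viewed, at most 10 in all, crops included, and the job is handed in when it is done.

Besides the shell and the picture viewer there is one more tool, called after "Emit:" by a JSON object that holds its "api" and its "payload". move_arm: Moves the arm, as the interface text tells. Its arguments: {"type":"object","properties":{"steps":{"type":"array"}},"required":["steps"]}

```bash
mkdir -p pics
cat > h.py <<'E'
from bench import *
import numpy as np, cv2
def cam(n):
    m=camera_model(n); R=cv2.Rodrigues(np.array(m["rvec"],float))[0]; return m,R,np.array(m["tvec"],float).ravel()
def cloud(n,d):
    m,R,t=cam(n); v,u=np.mgrid[0:420,0:560]
    P=np.stack([(u-m["cx"])/m["fx"]*d,(v-m["cy"])/m["fy"]*d,d],-1)
    return (P-t)@R
def save(n,p): cv2.imwrite(p,n[...,::-1])
E
python3 - <<'E'
from h import *
o=get_obs();print({k:np.round(v,3) for k,v in o.items()})
ims=[]
for n in("top","side"):
    im,d=snapshot(n);ims.append(im);P=cloud(n,d);np.save(n+"0.npy",P)
    for t in("glass_board","pin_a","pin_stand","spice_jar","jam_jar","tea_cup"):
        for s in silhouettes(n,t)[:3]:
            q=P[s["pixels"]&(d>0)]
            if len(q): print(n,t,round(s["score"],2),np.round(s["uv"]),len(q),np.round(np.median(q,0),3),np.round(np.percentile(q,[2,98],axis=0),3).tolist())
    m,R,t=cam(n);print(n,np.round(-R.T@t,2),m["fx"])
save(cv2.resize(np.vstack(ims),None,fx=.71,fy=.71),"pics/0.png")
E
```

```text
{'time': np.float64(0.0), 'joint_positions': array([-1.417,  0.088,  1.372, -0.   ,  1.684, -0.103]), 'qvel': array([ 0.001, -0.   , -0.002,  0.002, -0.002,  0.   ]), 'joint_torque': array([-0.0000e+00, -3.4019e+01, -3.0242e+01,  7.2000e-02,  3.3000e-02,
       -0.0000e+00]), 'tool_pos': array([ 0.14 , -0.531,  0.218]), 'ee_rot': array([-3.139, -0.   ,  0.257]), 'wrist_force': array([-1.018,  0.006, -0.203]), 'wrist_torque': array([-0.007,  0.028,  0.001]), 'finger_force': np.float64(0.0), 'width': np.float64(0.094)}
top glass_board 0.59 [293. 191.] 4976 [ 0.516 -0.087  0.007] [[0.336, -0.308, -0.001], [0.624, 0.123, 0.016]]
top pin_a 0.81 [352. 198.] 717 [ 0.482 -0.248  0.044] [[0.378, -0.271, 0.03], [0.601, -0.228, 0.052]]
top pin_a 0.52 [313. 188.] 219 [ 0.569 -0.13   0.044] [[0.516, -0.147, 0.031], [0.605, -0.111, 0.052]]
top pin_stand 0.57 [169. 210.] 148 [0.531 0.353 0.015] [[0.407, 0.294, -0.002], [0.557, 0.404, 0.057]]
top pin_stand 0.23 [414. 182.] 789 [ 0.522 -0.47   0.055] [[0.479, -0.507, 0.001], [0.583, -0.432, 0.099]]
top jam_jar 0.82 [172. 176.] 672 [0.647 0.308 0.087]
[... 459 characters left out ...]
08] [[0.33, -0.264, 0.003], [0.622, 0.117, 0.014]]
side pin_a 0.56 [298. 194.] 795 [ 0.484 -0.121  0.041] [[0.372, -0.15, 0.01], [0.601, -0.11, 0.051]]
side pin_stand 0.8 [218. 293.] 376 [0.548 0.353 0.008] [[0.409, 0.281, -0.003], [0.58, 0.403, 0.058]]
side spice_jar 0.7 [299. 284.] 474 [0.338 0.259 0.074] [[0.322, 0.23, 0.006], [0.359, 0.266, 0.108]]
side jam_jar 0.66 [185. 267.] 1024 [0.656 0.326 0.083] [[0.629, 0.251, 0.0], [0.696, 0.348, 0.112]]
side tea_cup 0.55 [320. 133.] 551 [ 0.516 -0.45   0.065] [[0.481, -0.514, 0.007], [0.557, -0.433, 0.097]]
side tea_cup 0.42 [252. 296.] 363 [0.466 0.345 0.008] [[0.409, 0.29, -0.002], [0.56, 0.403, 0.058]]
side [0.13 0.97 1.03] 442.3081729857624
```

View pics/0.png

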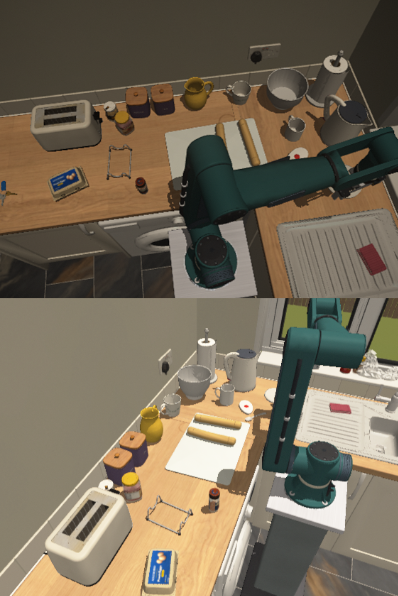

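The picture shows both pins lying across the right half of the board (lower half, near (218,420) and (211,436)), the stand at (168,515), the spice jar at (213,498) and the jam jar at (131,487). I'll fit their axes next.

```bash
cat >> h.py <<'E'
def pinfit(P,box):
    x0,x1,y0,y1=box
    k=(P[...,2]>.03)&(P[...,2]<.075)&(P[...,0]>x0)&(P[...,0]<x1)&(P[...,1]>y0)&(P[...,1]<y1)
    q=P[k]; c=(np.percentile(q,1,axis=0)+np.percentile(q,99,axis=0))/2
    d=np.linalg.svd(q[:,:2]-q[:,:2].mean(0),full_matrices=False)[2][0]; d*=np.sign(d[0])
    s=(q[:,:2]-q[:,:2].mean(0))@d
    print(len(q),"mid",np.round(q[:,:2].mean(0)+d*(s.max()+s.min())/2,4),"yaw",round(np.arctan2(d[1],d[0]),4),"len",round(np.ptp(s),3))
    n=np.array([-d[1],d[0]]);w=(q[:,:2]-q[:,:2].mean(0))@n
    # profile along
    for a in np.linspace(s.min(),s.max(),8)[:-1]:
        m=(s>=a)&(s<a+np.ptp(s)/7); 
        if m.sum()>5: print("   s%.3f top %.4f w %.4f..%.4f"%(a+np.ptp(s)/14,np.percentile(q[m,2],95),*np.percentile(w[m],[3,97])))
E
python3 - <<'E'
from h import *
for n in("top","side"):
    P=np.load(n+"0.npy");print(n)
    pinfit(P,(.33,.65,-.29,-.2));pinfit(P,(.33,.65,-.165,-.09))
P=np.load("side0.npy")
s=[x for x in [0]]
k=(abs(P[...,2]-.008)<.004)&(P[...,0]>.3)&(P[...,0]<.66)&(P[...,1]>-.33)&(P[...,1]<.15)
for n in("top","side"):
    P=np.load(n+"0.npy")
    snapshot(n); S=silhouettes(n,"glass_board")[0]["pixels"]; S=cv2.erode(S.astype(np.uint8),np.ones((2,2)))>0
    q=P[S]; q=q[abs(q[:,2]-.008)<.006]
    print(n,"board",cv2.minAreaRect(q[:,:2].astype(np.float32)))
    for zlo,zhi in((.02,.065),(.048,.065)):
        k=(P[...,2]>zlo)&(P[...,2]<zhi)&(P[...,0]>.38)&(P[...,0]<.61)&(P[...,1]>.27)&(P[...,1]<.43)
        print("stand",np.round(P[k],3)[::max(1,k.sum()//40)].tolist())
    for t in ("pin_stand","pin_a"):
        for s in spot_point(n,t)[:3]:
            m,R,tt=cam(n);r=R.T@np.array([(s["uv"][0]-m["cx"])/m["fx"],(s["uv"][1]-m["cy"])/m["fy"],1]);C=-R.T@tt
            print(t,s["score"],[np.round(C+r*(z-C[2])/r[2],3).tolist() for z in(0,.028)])
E
```

```text
top
789 mid [ 0.4959 -0.2486] yaw 0.0939 len 0.248
   s-0.098 top 0.0504 w -0.0183..0.0153
   s-0.063 top 0.0504 w -0.0193..0.0168
   s-0.028 top 0.0504 w -0.0189..0.0167
   s0.008 top 0.0504 w -0.0193..0.0167
   s0.043 top 0.0489 w -0.0191..0.0158
   s0.079 top 0.0511 w -0.0195..0.0162
   s0.114 top 0.0508 w -0.0191..0.0157
262 mid [ 0.5362 -0.1338] yaw 0.1199 len 0.152
   s-0.066 top 0.0491 w -0.0073..0.0026
   s-0.045 top 0.0469 w -0.0082..0.0029
   s-0.023 top 0.0521 w -0.0125..0.0151
   s-0.001 top 0.0499 w -0.0152..0.0210
   s0.020 top 0.0503 w -0.0190..0.0176
   s0.042 top 0.0493 w -0.0219..0.0131
side
566 mid [ 0.4956 -0.2465] yaw 0.0874 len 0.243
   s-0.102 top 0.0508 w -0.0179..0.0113
   s-0.067 top 0.0503 w -0.0176..0.0101
   s-0.032 top 0.0516 w -0.0160..0.0119
   s0.002 top 0.0507 w -0.0182..0.0113
   s0.037 top 0.0492 w -0.0176..0.0136
   s0.072 top 0.0508 w -0.0164..0.0128
   s0.107 top 0.0492 w -0.0203..0.0132
626 mid [ 0.4899 -0.1243] yaw 0.004 len 0.245
   s-0.100 top 0.0508 w -0.0225..0.0097
   s-0.065 top 0.0502 w -0.0182..0.0115
   s-0.030 top 0.0501 w -0.0167..0.0138
   s0.005 top 0.0506 w -0.0144..0.0149
   s0.040 top 0.0504 w -0.0187..0.0137
   s0.075 top 0.0503 w -0.0177..0.0125
   s0.110 top 0.0487 w -0.0189..0.0089Traceback (most recent call last):
  File "<stdin>", line 10, in <module>
IndexError: list index out of range
```

Run:
```python
from h import *
for n in("side","top"):
    P=np.load(n+"0.npy")
    im,d=snapshot(n)
    L=silhouettes(n,"glass_board")
    if L:
        q=P[L[0]["pixels"]]; q=q[abs(q[:,2]-.008)<.006]
        print(n,"board",cv2.minAreaRect(q[:,:2].astype(np.float32)))
        # edges: left edge y(x) and front/back edges
        for a in np.arange(.36,.62,.04):
            b=q[abs(q[:,0]-a)<.01]; 
            if len(b): print("x%.2f ymin %.3f ymax %.3f"%(a,*np.percentile(b[:,1],[1,99])),end=";")
        for a in np.arange(-.06,.11,.04):
            b=q[abs(q[:,1]-a)<.01]
            if len(b): print("y%.2f xmin %.3f xmax %.3f"%(a,*np.percentile(b[:,0],[1,99])),end=";")
        print()
    for zlo,zhi in((.03,.07),):
        k=(P[...,2]>zlo)&(P[...,2]<zhi)&(P[...,0]>.38)&(P[...,0]<.61)&(P[...,1]>.27)&(P[...,1]<.43)
        print("stand",k.sum(),np.round(P[k],3)[::max(1,k.sum()//40)].tolist())
    k=(P[...,2]>.004)&(P[...,2]<.014)&(P[...,0]>.38)&(P[...,0]<.61)&(P[...,1]>.28)&(P[...,1]<.43)
    print("low",k.sum(),np.round(P[k],3)[::max(1,k.sum()//30)].tolist())
    for t in ("pin_stand","pin_a","spice_jar"):
        for s in spot_point(n,t)[:2]:
            m,R,tt=cam(n);r=R.T@np.array([(s["uv"][0]-m["cx"])/m["fx"],(s["uv"][1]-m["cy"])/m["fy"],1]);C=-R.T@tt
            print(t,round(s["score"],2),[np.round(C+r*(z-C[2])/r[2],3).tolist() for z in(0,.028)])
    if n=="side":save(cv2.resize(im[160:380,120:400],None,fx=2.7,fy=2.7),"pics/1.png")
```

```text
side board ((0.47827214002609253, -0.09660802781581879), (0.30084770917892456, 0.4402099847793579), 2.7681996822357178)
x0.36 ymin -0.317 ymax 0.114;x0.40 ymin -0.254 ymax 0.115;x0.44 ymin -0.249 ymax 0.117;x0.48 ymin -0.247 ymax 0.119;x0.52 ymin -0.242 ymax 0.121;x0.56 ymin -0.238 ymax 0.123;x0.60 ymin -0.233 ymax 0.125;y-0.06 xmin 0.329 xmax 0.621;y-0.02 xmin 0.327 xmax 0.619;y0.02 xmin 0.325 xmax 0.618;y0.06 xmin 0.324 xmax 0.617;y0.10 xmin 0.322 xmax 0.614;
stand 125 [[0.552, 0.309, 0.06], [0.554, 0.31, 0.056], [0.549, 0.304, 0.051], [0.55, 0.312, 0.056], [0.552, 0.315, 0.053], [0.549, 0.299, 0.037], [0.551, 0.318, 0.049], [0.553, 0.321, 0.043], [0.553, 0.322, 0.035], [0.55, 0.322, 0.032], [0.55, 0.329, 0.031], [0.558, 0.362, 0.051], [0.555, 0.367, 0.055], [0.554, 0.374, 0.059], [0.557, 0.357, 0.036], [0.56, 0.376, 0.054], [0.554, 0.361, 0.038], [0.412, 0.315, 0.052], [0.414, 0.323, 0.057], [0.409, 0.313, 0.047], [0.412, 0.327, 0.058], [0.409, 0.313, 0.042], [0.416, 0.326, 0.05], [0.41, 0.312, 0.035], [0.413, 0.332, 0.056], [0.558, 0.382, 0.04], [0.411, 0.33, 0.05], [0.413, 0.332
[... 2943 characters left out ...]
.373, 0.008], [0.519, 0.347, 0.005], [0.503, 0.299, 0.009], [0.503, 0.396, 0.008], [0.485, 0.303, 0.009], [0.493, 0.397, 0.007], [0.49, 0.423, 0.005], [0.469, 0.301, 0.004], [0.459, 0.301, 0.01], [0.467, 0.4, 0.008], [0.447, 0.305, 0.008], [0.452, 0.403, 0.012], [0.435, 0.305, 0.009], [0.426, 0.284, 0.007], [0.424, 0.338, 0.006], [0.411, 0.309, 0.011], [0.407, 0.303, 0.01], [0.419, 0.421, 0.005], [0.408, 0.418, 0.005], [0.397, 0.39, 0.005], [0.385, 0.424, 0.006]]
pin_stand 0.62 [[0.49, 0.357, 0.0], [0.476, 0.351, 0.028]]
pin_a 0.84 [[0.52, -0.26, 0.0], [0.505, -0.254, 0.028]]
pin_a 0.83 [[0.506, -0.131, 0.0], [0.491, -0.127, 0.028]]
spice_jar 0.71 [[0.343, 0.257, 0.0], [0.331, 0.253, 0.028]]
```

View pics/1.png

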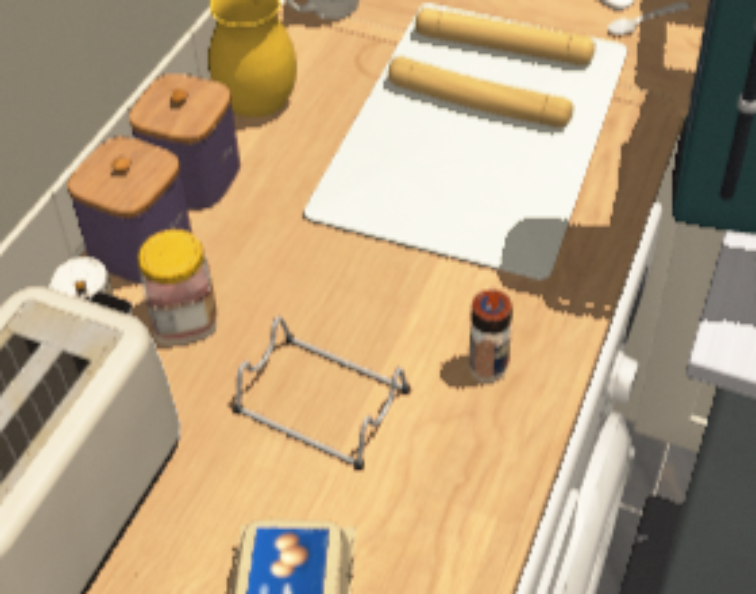

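The crop shows the pins at about (505,35) and (480,92), both clear of each other, with the stand empty at (320,390) and the spice jar at (490,335). The left pin's profile already hints at a bow. I'll push each pin with the two fingers spread along its axis, starting behind the left pin.

Emit:
{"api": "move_arm", "payload": {"steps": [0,0,0.11,0.029,0.0305,0,1,0,0,0.22,0.058,0.061,0,1,0,0,0.33,0.087,0.0915,0,1,0,0,0.44,0.117,0.122,0,1,0,0,0.55,0.146,0.153,0,1,0,0,0.66,0.175,0.183,0,1,0,0,0.77,0.204,0.214,0,1,0,0,0.88,0.233,0.244,0,1,0,0,0.99,0.262,0.275,0,1,0,0,1.1,0.292,0.305,0,1,0,0,1.21,0.321,0.336,0,1,0,0,1.32,0.35,0.366,0,1]}}

```text
time: 2.5
tool_pos: [0.4907, -0.1644, 0.2197]
ee_rot: [3.141, 0.0, 1.582]
wrist_force: [-0.4, -0.5, 0.5]
width: 0.0941
finger_force: 0.0
```

Emit:
{"api": "move_arm", "payload": {"steps": [0,0,0,0,0,-0.03,1,0,0,0,0,0,-0.07,1,0,0,0,0,0,-0.11,1,0,0,0,0,0,-0.14,1,0,0,0,0,0,-0.165,1,0,0,0,0,0,-0.18,1,0,0,0,0,0,-0.188,1,0,0,0,0,0,-0.188,1]}}

```text
time: 3.3
tool_pos: [0.489, -0.1657, 0.0304]
ee_rot: [-3.14, -0.001, 1.577]
wrist_force: [-0.6, 0.8, -0.3]
width: 0.0943
finger_force: 0.0
```

Run:
```python
from h import *
im,d=snapshot("side");P=cloud("side",d);o=get_obs();print(np.round(o["tool_pos"],4),np.round(o["ee_rot"],3),o["time"],o["wrist_force"])
save(cv2.resize(im[150:300,200:400],None,fx=3,fy=3),"pics/2.png")
pinfit(P,(.33,.65,-.145,-.07))
```

```text
[ 0.4898 -0.1661  0.0317] [3.141 0.    1.577] 3.35 [ 0.18867743 -0.04249981  1.11466848]
625 mid [ 0.4892 -0.124 ] yaw 0.0067 len 0.244
   s-0.100 top 0.0501 w -0.0165..0.0097
   s-0.065 top 0.0499 w -0.0160..0.0124
   s-0.031 top 0.0497 w -0.0167..0.0143
   s0.004 top 0.0513 w -0.0147..0.0143
   s0.039 top 0.0496 w -0.0176..0.0126
   s0.074 top 0.0494 w -0.0165..0.0117
   s0.109 top 0.0502 w -0.0163..0.0098
```

View pics/2.png

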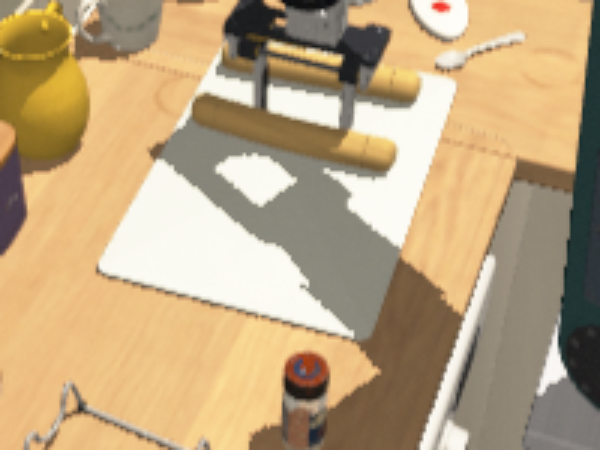

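The fingers are down between the pins (around (260,90) and (348,110)), squarely behind the left pin. Now I push it slowly.

Emit:
{"api": "move_arm", "payload": {"steps": [0,0,0,0,0.005,0,1,0,0,0,0,0.009,0,1,0,0,0,0,0.013,0,1,0,0,0,0,0.017,0,1,0,0,0,-0.001,0.021,0,1,0,0,0,-0.001,0.025,0,1,0,0,0,-0.001,0.029,0,1,0,0,0,-0.001,0.033,0,1,0,0,0,-0.001,0.037,0,1,0,0,0,-0.001,0.041,0,1,0,0,0,-0.001,0.045,0,1,0,0,0,-0.001,0.049,0,1]}}

```text
time: 4.55
tool_pos: [0.4886, -0.1166, 0.0314]
ee_rot: [-3.142, -0.0, 1.577]
wrist_force: [0.2, -0.6, 0.3]
width: 0.094
finger_force: 0.0
```

```bash
cat > look.py <<'E'
from h import *
import sys
y0,y1=map(float,sys.argv[1:3])
im,d=snapshot("side");P=cloud("side",d);o=get_obs();print(np.round(o["tool_pos"],4),np.round(o["ee_rot"],3),round(float(o["time"]),2),np.round(o["wrist_force"],1))
if y0>=y1: y0=o["tool_pos"][1]+.012
pinfit(P,(.33,.65,y0,y0+.1))
E
python3 look.py 0 0
```

```text
[ 0.4886 -0.116   0.0314] [-3.142e+00 -1.000e-03  1.577e+00] 4.6 [ 0.   1.  -0.3]
707 mid [ 0.49   -0.0784] yaw 0.0047 len 0.247
   s-0.101 top 0.0530 w -0.0157..0.0136
   s-0.066 top 0.0520 w -0.0184..0.0116
   s-0.031 top 0.0503 w -0.0169..0.0111
   s0.005 top 0.0508 w -0.0185..0.0099
   s0.040 top 0.0514 w -0.0225..0.0108
   s0.075 top 0.0522 w -0.0168..0.0122
   s0.111 top 0.0538 w -0.0160..0.0126
```

Emit:
{"api": "move_arm", "payload": {"steps": [0,0,0,0,0.004,0,1,0,0,0,0,0.008,0,1,0,0,0,0,0.012,0,1,0,0,0,0,0.016,0,1,0,0,0,0,0.02,0,1,0,0,0,0,0.024,0,1,0,0,0,0,0.028,0,1,0,0,0,0,0.032,0,1,0,0,0,0,0.036,0,1,0,0,0,0,0.04,0,1,0,0,0,-0.001,0.044,0,1,0,0,0,-0.001,0.048,0,1]}}

```text
time: 5.8
tool_pos: [0.4874, -0.0685, 0.0314]
ee_rot: [-3.141, -0.0, 1.577]
wrist_force: [-0.7, -0.9, 0.1]
width: 0.0941
finger_force: 0.2
```

```bash
python3 look.py 0 0
```

```text
[ 0.4874 -0.0679  0.0313] [-3.141e+00 -1.000e-03  1.577e+00] 5.85 [0.2 0.9 0.1]
737 mid [ 0.4892 -0.0312] yaw 0.012 len 0.247
   s-0.101 top 0.0494 w -0.0174..0.0120
   s-0.066 top 0.0508 w -0.0178..0.0128
   s-0.030 top 0.0529 w -0.0178..0.0123
   s0.005 top 0.0543 w -0.0167..0.0111
   s0.040 top 0.0540 w -0.0193..0.0110
   s0.075 top 0.0524 w -0.0182..0.0125
   s0.111 top 0.0511 w -0.0193..0.0124
```

The left pin now humps up 4 mm at its middle, so it's the warped one. I'll finish its turn.

Emit:
{"api": "move_arm", "payload": {"steps": [0,0,0,0,0.003,0,1,0,0,0,0,0.006,0,1,0,0,0,0,0.009,0,1,0,0,0,0,0.012,0,1,0,0,0,0,0.015,0,1,0,0,0,0,0.018,0,1,0,0,0,0,0.021,0,1,0,0,0,0,0.024,0,1,0,0,0,0,0.027,0,1,0,0,0,0,0.03,0,1,0,0,0,0,0.033,0,1,0,0,0,0,0.036,0,1]}}

```text
time: 7.05
tool_pos: [0.4877, -0.0328, 0.0315]
ee_rot: [3.141, 0.0, 1.577]
wrist_force: [-0.1, -0.5, 0.2]
width: 0.0937
finger_force: 0.0
```

```bash
python3 look.py 0 0
```

```text
[ 0.4877 -0.0323  0.0315] [ 3.142 -0.     1.577] 7.1 [-0.9  1.1 -0.5]
787 mid [0.4882 0.0277] yaw 0.0102 len 0.245
   s-0.101 top 0.0517 w -0.0204..0.0102
   s-0.066 top 0.0513 w -0.0175..0.0128
   s-0.031 top 0.0503 w -0.0158..0.0134
   s0.004 top 0.0508 w -0.0167..0.0137
   s0.039 top 0.0498 w -0.0197..0.0137
   s0.074 top 0.0516 w -0.0171..0.0131
   s0.109 top 0.0526 w -0.0224..0.0107
```

Emit:
{"api": "move_arm", "payload": {"steps": [0,0,0,0,0,0.03,1,0,0,0,0,0,0.07,1,0,0,0.02,0.002,-0.045,0.08,1,0,0,0.04,0.004,-0.09,0.08,1,0,0,0.06,0.007,-0.135,0.08,1,0,0,0.08,0.009,-0.18,0.08,1,0,0,0.08,0.011,-0.225,0.08,1,0,0,0.08,0.012,-0.257,0.075,1,0,0,0.08,0.012,-0.257,0.05,1,0,0,0.08,0.012,-0.257,0.025,1,0,0,0.08,0.012,-0.257,0.006,1,0,0,0.08,0.012,-0.257,0,1]}}

```text
time: 8.3
tool_pos: [0.498, -0.289, 0.0286]
ee_rot: [-3.138, -0.003, 1.656]
wrist_force: [-0.3, -0.5, -0.5]
width: 0.094
finger_force: 0.0
```

```bash
python3 look.py 0 0; python3 look.py 0.0 0.1|tail -9
```

```text
[ 0.4983 -0.289   0.0289] [-3.138e+00 -3.000e-03  1.657e+00] 8.35 [-0.5  0.4 -1. ]
578 mid [ 0.4961 -0.2468] yaw 0.086 len 0.243
   s-0.102 top 0.0502 w -0.0174..0.0122
   s-0.068 top 0.0511 w -0.0195..0.0124
   s-0.033 top 0.0501 w -0.0155..0.0113
   s0.002 top 0.0508 w -0.0182..0.0126
   s0.037 top 0.0552 w -0.0330..0.0141
   s0.071 top 0.0514 w -0.0280..0.0126
   s0.106 top 0.0505 w -0.0191..0.0135
[ 0.499  -0.2895  0.0304] [-3.140e+00 -2.000e-03  1.657e+00] 8.4 [-0.2 -0.8 -0.4]
645 mid [0.4882 0.0139] yaw 0.0074 len 0.245
   s-0.102 top 0.0494 w -0.0129..0.0070
   s-0.068 top 0.0495 w -0.0116..0.0105
   s-0.033 top 0.0497 w -0.0113..0.0119
   s0.002 top 0.0490 w -0.0111..0.0112
   s0.037 top 0.0499 w -0.0119..0.0120
   s0.072 top 0.0501 w -0.0134..0.0099
   s0.107 top 0.0495 w -0.0135..0.0069
```

```bash
python3 look.py -0.04 0.06|tail -9;python3 look.py -0.04 0.06|tail -9
```

```text
[ 0.4999 -0.29    0.0318] [3.141 0.    1.657] 8.45 [-0.4  0.6 -0.6]
739 mid [0.4882 0.0111] yaw 0.0128 len 0.247
   s-0.102 top 0.0492 w -0.0208..0.0119
   s-0.066 top 0.0496 w -0.0181..0.0124
   s-0.031 top 0.0500 w -0.0164..0.0157
   s0.004 top 0.0496 w -0.0159..0.0139
   s0.039 top 0.0487 w -0.0163..0.0141
   s0.075 top 0.0501 w -0.0186..0.0111
   s0.110 top 0.0502 w -0.0212..0.0100
[ 0.5004 -0.2903  0.0326] [3.140e+00 1.000e-03 1.657e+00] 8.5 [ 0.  -0.3  0.5]
743 mid [0.4877 0.0112] yaw 0.0133 len 0.244
   s-0.100 top 0.0493 w -0.0196..0.0106
   s-0.066 top 0.0496 w -0.0180..0.0122
   s-0.031 top 0.0493 w -0.0144..0.0142
   s0.004 top 0.0497 w -0.0151..0.0144
   s0.039 top 0.0494 w -0.0179..0.0140
   s0.074 top 0.0501 w -0.0199..0.0114
   s0.109 top 0.0495 w -0.0198..0.0102
```

The warped pin has settled at y≈0.011, 135 mm on (it peaked at 152). Now I push the right pin.

Emit:
{"api": "move_arm", "payload": {"steps": [0,0,0,0,0.004,0,1,0,0,0,-0.001,0.008,0,1,0,0,0,-0.001,0.012,0,1,0,0,0,-0.001,0.016,0,1,0,0,0,-0.002,0.02,0,1,0,0,0,-0.002,0.024,0,1,0,0,0,-0.003,0.028,0,1,0,0,0,-0.003,0.032,0,1,0,0,0,-0.003,0.036,0,1,0,0,0,-0.004,0.04,0,1,0,0,0,-0.004,0.044,0,1,0,0,0,-0.004,0.048,0,1]}}

```text
time: 9.7
tool_pos: [0.4957, -0.2417, 0.0315]
ee_rot: [3.142, 0.0, 1.657]
wrist_force: [0.0, 0.2, 0.3]
width: 0.0945
finger_force: 0.1
```

```bash
python3 look.py 0 0
```

```text
[ 0.4956 -0.241   0.0315] [ 3.142e+00 -1.000e-03  1.657e+00] 9.75 [ 0.2  0.4 -0.5]
591 mid [ 0.4918 -0.2044] yaw 0.0814 len 0.244
   s-0.104 top 0.0511 w -0.0137..0.0119
   s-0.069 top 0.0499 w -0.0174..0.0113
   s-0.034 top 0.0496 w -0.0171..0.0124
   s0.000 top 0.0505 w -0.0184..0.0142
   s0.035 top 0.0511 w -0.0202..0.0135
   s0.070 top 0.0510 w -0.0262..0.0123
   s0.105 top 0.0500 w -0.0173..0.0114
```

Emit:
{"api": "move_arm", "payload": {"steps": [0,0,0,0,0.004,0,1,0,0,0,-0.001,0.008,0,1,0,0,0,-0.001,0.012,0,1,0,0,0,-0.001,0.016,0,1,0,0,0,-0.002,0.02,0,1,0,0,0,-0.002,0.024,0,1,0,0,0,-0.003,0.028,0,1,0,0,0,-0.003,0.032,0,1,0,0,0,-0.003,0.036,0,1,0,0,0,-0.004,0.04,0,1,0,0,0,-0.004,0.044,0,1,0,0,0,-0.004,0.048,0,1]}}

```text
time: 10.95
tool_pos: [0.4917, -0.1936, 0.0315]
ee_rot: [3.142, 0.0, 1.657]
wrist_force: [-0.1, -0.6, 0.0]
width: 0.0937
finger_force: 0.1
```

```bash
python3 look.py 0 0
```

```text
[ 0.4917 -0.1931  0.0315] [ 3.141e+00 -1.000e-03  1.657e+00] 11.0 [-1.   0.2 -0.4]
626 mid [ 0.4884 -0.1568] yaw 0.0744 len 0.247
   s-0.105 top 0.0496 w -0.0121..0.0120
   s-0.069 top 0.0500 w -0.0171..0.0114
   s-0.034 top 0.0506 w -0.0170..0.0120
   s0.001 top 0.0499 w -0.0170..0.0129
   s0.037 top 0.0523 w -0.0272..0.0126
   s0.072 top 0.0515 w -0.0266..0.0120
   s0.107 top 0.0501 w -0.0164..0.0144
```

Emit:
{"api": "move_arm", "payload": {"steps": [0,0,0,0,0.005,0,1,0,0,0,-0.001,0.01,0,1,0,0,0,-0.001,0.015,0,1,0,0,0,-0.001,0.02,0,1,0,0,0,-0.002,0.025,0,1,0,0,0,-0.002,0.03,0,1,0,0,0,-0.003,0.035,0,1,0,0,0,-0.003,0.04,0,1,0,0,0,-0.003,0.044,0,1,0,0,0,-0.004,0.048,0,1,0,0,0,-0.004,0.051,0,1,0,0,0,-0.004,0.053,0,1]}}

```text
time: 12.2
tool_pos: [0.4876, -0.1407, 0.0315]
ee_rot: [3.142, -0.0, 1.657]
wrist_force: [0.1, -0.2, 0.6]
width: 0.0939
finger_force: 0.0
```

```bash
python3 look.py 0 0; python3 look.py -.04 .06
```

```text
[ 0.4876 -0.1405  0.0314] [-3.142 -0.     1.657] 12.25 [-0.1  0.6  0.1]
656 mid [ 0.4825 -0.1035] yaw 0.079 len 0.244
   s-0.104 top 0.0488 w -0.0132..0.0111
   s-0.069 top 0.0497 w -0.0146..0.0117
   s-0.034 top 0.0499 w -0.0177..0.0125
   s0.001 top 0.0504 w -0.0181..0.0105
   s0.035 top 0.0497 w -0.0200..0.0121
   s0.070 top 0.0528 w -0.0283..0.0130
   s0.105 top 0.0497 w -0.0186..0.0131
[ 0.4877 -0.1408  0.0315] [ 3.142 -0.     1.657] 12.3 [-0.8 -0.7  0.1]
738 mid [0.4888 0.0114] yaw 0.0126 len 0.247
   s-0.102 top 0.0486 w -0.0188..0.0096
   s-0.067 top 0.0498 w -0.0177..0.0118
   s-0.031 top 0.0504 w -0.0157..0.0146
   s0.004 top 0.0496 w -0.0157..0.0148
   s0.039 top 0.0493 w -0.0171..0.0140
   s0.075 top 0.0505 w -0.0173..0.0129
   s0.110 top 0.0496 w -0.0196..0.0095
```

Straight pin rolled 143 mm and stayed level throughout. I'll turn the gripper and grasp it.

Emit:
{"api": "move_arm", "payload": {"steps": [0,0,0,0,0,0.035,1,0,0,0.14,0,0,0.07,1,0,0,0.28,-0.001,0.01,0.08,1,0,0,0.42,-0.002,0.02,0.08,1,0,0,0.56,-0.003,0.03,0.08,1,0,0,0.7,-0.0045,0.036,0.08,1,0,0,0.845,-0.0045,0.036,0.08,1,0,0,0.99,-0.0045,0.036,0.08,1,0,0,1.135,-0.0045,0.036,0.08,1,0,0,1.28,-0.0045,0.036,0.08,1,0,0,1.425,-0.0045,0.036,0.08,1,0,0,1.568,-0.0045,0.036,0.08,1]}}

```text
time: 13.5
tool_pos: [0.4832, -0.1052, 0.1115]
ee_rot: [3.142, -0.0, -3.053]
wrist_force: [0.3, -0.4, 0.2]
width: 0.0938
finger_force: 0.0
```

Emit:
{"api": "move_arm", "payload": {"steps": [0,0,0,0,0,-0.02,1,0,0,0,0,0,-0.045,1,0,0,0,0,0,-0.065,1,0,0,0,0,0,-0.078,1,0,0,0,0,0,-0.085,1,0,0,0,0,0,-0.086,1,0,0,0,0,0,-0.086,1]}}

```text
time: 14.2
tool_pos: [0.4837, -0.1052, 0.0261]
ee_rot: [-3.141, 0.001, -3.058]
wrist_force: [1.1, -1.1, -0.2]
width: 0.0938
finger_force: 0.0
```

Run:
```python
from h import *
im,d=snapshot("side");P=cloud("side",d);o=get_obs();print(np.round(o["tool_pos"],4),np.round(o["ee_rot"],3),o["time"],o["wrist_force"])
save(cv2.resize(im[150:300,200:400],None,fx=3,fy=3),"pics/3.png")
pinfit(P,(.33,.65,-.14,-.07))
```

```text
[ 0.484  -0.1053  0.0265] [-3.141e+00  2.000e-03 -3.058e+00] 14.25 [ 0.15384318 -0.3907992   0.91882597]
547 mid [ 0.4822 -0.0934] yaw 0.0917 len 0.245
   s-0.099 top 0.0497 w -0.0174..0.0105
   s-0.064 top 0.0489 w -0.0173..0.0114
   s-0.029 top 0.0499 w -0.0170..0.0110
   s0.006 top 0.0471 w -0.0033..0.0115
   s0.041 top 0.0485 w -0.0036..0.0113
   s0.076 top 0.0499 w -0.0181..0.0110
   s0.111 top 0.0497 w -0.0204..0.0105
```

View pics/3.png

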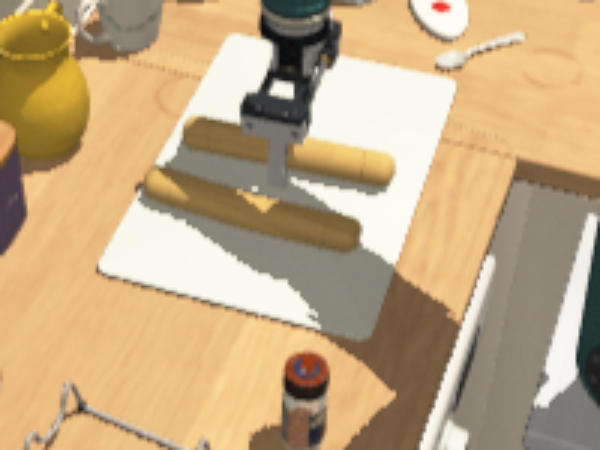

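The gripper straddles the right pin near its middle (finger at about (278,160)); the warped pin lies clear in front. Closing and lifting.

Emit:
{"api": "move_arm", "payload": {"steps": [0,0,0,-0.001,0.005,-0.001,0.8,0,0,0,-0.001,0.005,-0.001,0.6,0,0,0,-0.001,0.005,-0.001,0.45,0,0,0,-0.001,0.005,-0.001,0.3,0,0,0,-0.001,0.005,-0.001,0.3,0,0,0,-0.001,0.005,-0.001,0.3,0,0,0,-0.001,0.005,-0.001,0.3,0,0,0,-0.001,0.005,-0.001,0.3,0,0,0,-0.001,0.005,-0.001,0.3,0,0,0,-0.001,0.005,-0.001,0.3]}}

```text
time: 15.25
tool_pos: [0.4823, -0.1002, 0.0245]
ee_rot: [-3.141, 0.0, -3.058]
wrist_force: [0.1, -0.0, -0.0]
width: 0.0394
finger_force: 30.0
```

Emit:
{"api": "move_arm", "payload": {"steps": [0,0,0,0,0,0.006,0.3,0,0,0,0,0,0.02,0.3,0,0,0,0,0,0.04,0.3,0,0,0,0,0,0.07,0.3,0,0,0,0,0,0.1,0.3,0,0,0,0,0,0.13,0.3,0,0,0,0,0,0.155,0.3,0,0,0,0,0,0.16,0.3,0,0,0,0,0,0.16,0.3]}}

```text
time: 16.15
tool_pos: [0.4826, -0.1, 0.1858]
ee_rot: [-3.141, 0.002, -3.058]
wrist_force: [0.7, -1.2, -2.5]
width: 0.0398
finger_force: 30.0
```

Run:
```python
from h import *
o=get_obs();print(np.round(o["tool_pos"],4),np.round(o["ee_rot"],3),o["time"],o["wrist_force"],o["wrist_torque"],o["width"],o["finger_force"])
for n in("side","top"):
    im,d=snapshot(n);P=cloud(n,d)
    if n=="side":save(cv2.resize(im[100:300,150:420],None,fx=2.5,fy=2.5),"pics/4.png")
    k=(P[...,0]>.34)&(P[...,0]<.63)&(abs(P[...,1]+.1)<.035)&(P[...,2]>.15)&(P[...,2]<.215)
    q=P[k];s=q[:,0]
    for a in np.arange(.35,.63,.025):
        b=q[abs(s-a)<.0125]
        if len(b)>4:print(n,round(a,3),len(b),"y",np.round(np.percentile(b[:,1],[3,97]),4),"z",np.round(np.percentile(b[:,2],[3,97]),4))
    print(s.min(),s.max())
```

```text
[ 0.4826 -0.1     0.1858] [-3.141e+00  2.000e-03 -3.058e+00] 16.15 [ 0.70696535 -1.1599517  -2.50074729] [ 0.0259779  -0.07428595  0.00101825] 0.039780064499748316 29.99892845749855
side 0.35 6 y [-0.1102 -0.1   ] z [0.1874 0.1977]
side 0.375 105 y [-0.1167 -0.0894] z [0.1781 0.2098]
side 0.4 105 y [-0.1164 -0.0872] z [0.1799 0.211 ]
side 0.425 101 y [-0.1132 -0.0843] z [0.1802 0.2097]
side 0.45 103 y [-0.1121 -0.0834] z [0.1779 0.2115]
side 0.475 97 y [-0.102  -0.0675] z [0.1792 0.2125]
side 0.5 67 y [-0.0975 -0.0713] z [0.1803 0.2109]
side 0.525 85 y [-0.0964 -0.075 ] z [0.1779 0.2098]
side 0.55 95 y [-0.1014 -0.0746] z [0.1814 0.2114]
side 0.575 99 y [-0.0987 -0.0711] z [0.1776 0.2116]
side 0.6 54 y [-0.0991 -0.0716] z [0.1842 0.2097]
0.3610772054937562 0.6073293577311624
top 0.35 14 y [-0.1158 -0.1052] z [0.1777 0.202 ]
top 0.375 56 y [-0.1243 -0.1064] z [0.186  0.2085]
top 0.4 24 y [-0.1232 -0.1127] z [0.1944 0.2073]
top 0.425 8 y [-0.1214 -0.1177] z [0.1878 0.2001]
top 0.575 16 y [-0.0765 -0.0683] z [0.1908 0.2032]
top 0.6 10 y [-0.0773 -0.0697] z [0.193  0.2038]
0.3600708645590607 0.6001548384646929
```

View pics/4.png

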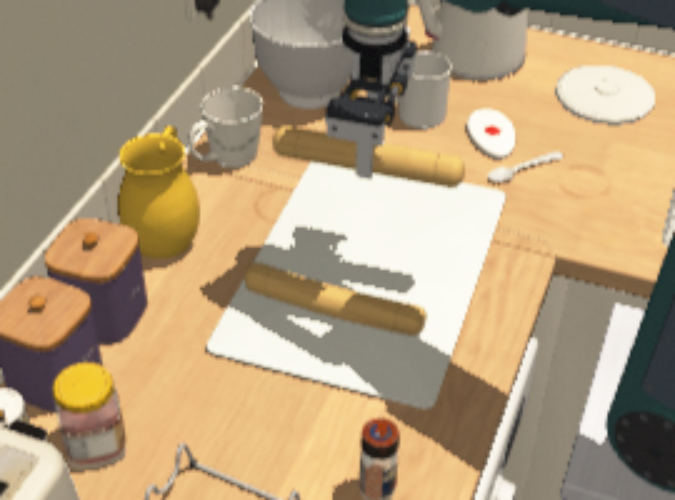

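The pin is held level, at its middle, spanning about (275,140) to (462,170); the warped pin rests alone on the glass at (335,298). I'll refine the stand's pose while moving above it.

Emit:
{"api": "move_arm", "payload": {"steps": [0,0,-0.01,0,0.015,0,0.3,0,0,-0.02,0,0.045,0,0.3,0,0,-0.035,0,0.085,0,0.3,0,0,-0.055,0,0.13,0,0.3,0,0,-0.075,0,0.175,0,0.3,0,0,-0.095,0,0.22,0,0.3,0,0,-0.115,0,0.265,0,0.3,0,0,-0.135,0,0.31,0,0.3,0,0,-0.155,0,0.355,0,0.3,0,0,-0.17,0,0.395,0,0.3,0,0,-0.18,-0.001,0.43,0,0.3,0,0,-0.185,-0.001,0.448,0,0.3]}}

```text
time: 17.45
tool_pos: [0.4794, 0.3504, 0.1814]
ee_rot: [-3.14, -0.005, 3.042]
wrist_force: [-0.5, 0.0, -3.2]
width: 0.0396
finger_force: 30.0
```

Run:
```python
from h import *
o=get_obs();print(np.round(o["tool_pos"],4),np.round(o["ee_rot"],3),o["time"],o["width"])
from scipy.optimize import least_squares
Q=[]
for n in("side","top"):
    P=np.load(n+"0.npy").reshape(-1,3)
    R=P[(P[:,2]>.005)&(P[:,2]<.013)&(P[:,0]>.42)&(P[:,0]<.545)]
    for lo,hi in((.288,.31),(.388,.408)):
        r=R[(R[:,1]>lo)&(R[:,1]<hi)]; print(n,"rod",len(r),np.round(np.polyfit(r[:,0]-.483,r[:,1],1),4))
    for xc,x0,x1 in((.552,.54,.565),(.414,.4,.428)):
        for za,zb in((.035,.045),(.045,.053),(.053,.063)):
            s=P[(P[:,2]>za)&(P[:,2]<zb)&(P[:,0]>x0)&(P[:,0]<x1)&(P[:,1]>.28)&(P[:,1]<.42)]
            print(n,xc,round(s[:,0].mean(),4),za,np.round(np.sort(s[:,1]),3))
im,d=snapshot("side");P=cloud("side",d)
k=(P[...,0]>.3)&(P[...,0]<.68)&(abs(P[...,1]-.35)<.045)&(P[...,2]>.15)&(P[...,2]<.214)
q=P[k]
for a in np.arange(.35,.63,.025):
    b=q[abs(q[:,0]-a)<.0125]
    if len(b)>4:print(round(a,3),len(b),"y",np.round(np.percentile(b[:,1],[3,97]),4),"z",np.round(np.percentile(b[:,2],[3,97]),4))
print(q[:,0].min(),q[:,0].max())
```

```text
[0.4794 0.3504 0.1814] [-3.14  -0.005  3.042] 17.45 0.039572386648266275
side rod 63 [-0.0844  0.2978]
side rod 70 [-0.1007  0.3962]
side 0.552 0.5543 0.035 [0.299 0.302 0.319 0.319 0.321 0.322 0.357 0.358 0.361 0.363 0.364 0.379
 0.379 0.382 0.383 0.383 0.383 0.384]
side 0.552 0.5537 0.045 [0.3   0.302 0.304 0.312 0.312 0.318 0.319 0.362 0.362 0.365 0.377 0.379
 0.379 0.379]
side 0.552 0.5542 0.053 [0.304 0.304 0.309 0.309 0.31  0.311 0.312 0.312 0.315 0.367 0.367 0.371
 0.372 0.374 0.374 0.375 0.376 0.377 0.379]
side 0.414 0.4155 0.035 [0.312 0.313 0.329 0.332 0.335 0.336 0.338 0.37  0.372 0.374 0.378 0.392
 0.393 0.393 0.395 0.396 0.396 0.396 0.397]
side 0.414 0.4143 0.045 [0.313 0.315 0.315 0.317 0.326 0.329 0.33  0.331 0.332 0.377 0.379 0.39
 0.392 0.392 0.393]
side 0.414 0.4151 0.053 [0.318 0.321 0.323 0.324 0.327 0.328 0.33  0.332 0.381 0.382 0.385 0.385
 0.386 0.388 0.389 0.391]
top rod 36 [-0.0766  0.3004]
top rod 34 [-0.0398  0.3973]
top 0.552 0.5526 0.035 [0.3   0.319 0.323 0.326 0.362 0.365 0.383 0.384]
top 0.552 0.5517 0.045 [0.302 0.302 0.304 0.305 0.307 0.308 0.311 0.317 0.317 0.32  0.322 0.366
 0.367 0.368 0.379 0.382 0.382]
top 0.552 0.5544 0.053 [0.312 0.367 0.371 0.374 0.38 ]
top 0.414 0.4129 0.035 [0.313 0.314 0.315 0.316 0.318 0.334 0.372 0.376 0.377 0.377 0.398 0.399
 0.399]
top 0.414 0.4145 0.045 [0.317 0.32  0.332 0.379 0.379 0.382 0.382 0.385 0.395]
top 0.414 0.4132 0.053 [0.319 0.322 0.324 0.325 0.328 0.331 0.386 0.386 0.389 0.392 0.392 0.395]
0.35 35 y [0.3493 0.3733] z [0.1769 0.1982]
0.375 177 y [0.348  0.3787] z [0.1802 0.2062]
0.4 165 y [0.3451 0.3769] z [0.1799 0.2065]
0.425 165 y [0.3424 0.3752] z [0.181  0.2058]
0.45 162 y [0.3398 0.3722] z [0.1795 0.2063]
0.475 202 y [0.3207 0.3815] z [0.1768 0.2104]
0.5 6 y [0.3774 0.3803] z [0.1777 0.1862]
0.575 68 y [0.3277 0.3591] z [0.1773 0.2055]
0.6 61 y [0.3267 0.3569] z [0.1796 0.2053]
0.35756457238907796 0.6026672371309438
```

Emit:
{"api": "move_arm", "payload": {"steps": [0,0,0.005,0.001,0,-0.02,0.3,0,0,0.005,0.001,0,-0.045,0.3,0,0,0.005,0.001,0,-0.065,0.3,0,0,0.005,0.001,0,-0.075,0.3,0,0,0.005,0.001,0,-0.08,0.3,0,0,0.005,0.001,0,-0.08,0.3,0,0,0.005,0.001,0,-0.08,0.3,0,0,0.005,0.001,0,-0.08,0.3]}}

```text
time: 18.3
tool_pos: [0.483, 0.3484, 0.106]
ee_rot: [3.14, 0.002, 3.045]
wrist_force: [0.0, -0.2, -1.7]
width: 0.0392
finger_force: 30.0
```

Run:
```python
from h import *
im,d=snapshot("side");P=cloud("side",d)
o=get_obs();print(np.round(o["tool_pos"],4),np.round(o["ee_rot"],3),o["time"],o["width"])
k=(P[...,0]>.3)&(P[...,0]<.63)&(abs(P[...,1]-.35)<.045)&(P[...,2]>.07)&(P[...,2]<.135)
q=P[k]
for a in (.37,.385,.4,.415,.43,.55,.57,.59):
    b=q[abs(q[:,0]-a)<.01]
    if len(b)>4:print(round(a,3),len(b),"y",np.round(np.percentile(b[:,1],[3,97]),4),"z",np.round(np.percentile(b[:,2],[3,97]),4))
print(q[:,0].min(),q[:,0].max())
save(cv2.resize(im[200:360,130:340],None,fx=3.5,fy=3.5),"pics/5.png")
```

```text
[0.4829 0.3484 0.1059] [3.140e+00 2.000e-03 3.045e+00] 18.35 0.03903512312787428
0.37 125 y [0.3452 0.3756] z [0.1028 0.1302]
0.385 126 y [0.3437 0.3763] z [0.1039 0.1311]
0.4 127 y [0.3417 0.3748] z [0.104  0.1299]
0.415 123 y [0.3407 0.3737] z [0.1047 0.1306]
0.43 124 y [0.3394 0.372 ] z [0.1065 0.1312]
0.57 33 y [0.323  0.3574] z [0.1072 0.1309]
0.59 100 y [0.3263 0.3569] z [0.1074 0.131 ]
0.36106100192319673 0.6299152677825846
```

View pics/5.png

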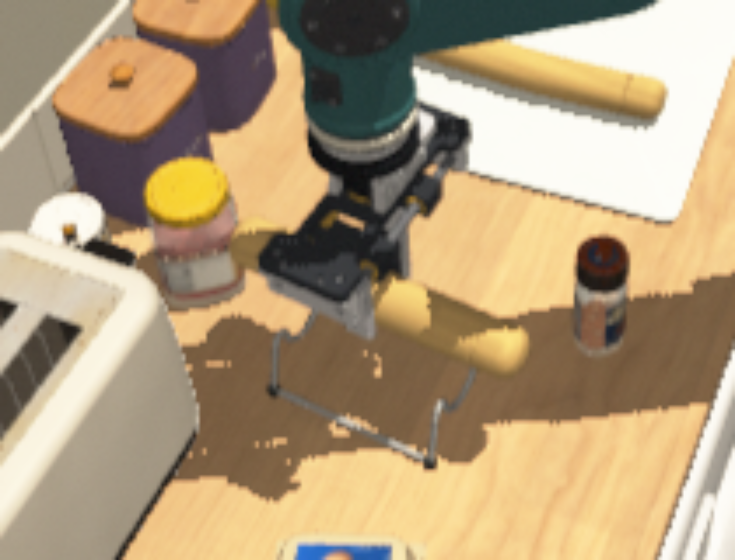

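The held pin hangs centred above both saddles (ends near (250,240) and (505,350)); the jar clearances are fine. Lowering.

Emit:
{"api": "move_arm", "payload": {"steps": [0,0,0,0,0,-0.01,0.3,0,0,0,0,0,-0.02,0.3,0,0,0,0,0,-0.03,0.3,0,0,0,0,0,-0.038,0.3,0,0,0,0,0,-0.045,0.3,0,0,0,0,0,-0.051,0.3,0,0,0,0,0,-0.055,0.3,0,0,0,0,0,-0.058,0.3,0,0,0,0,0,-0.06,0.3,0,0,0,0,0,-0.061,0.3,0,0,0,0,0,-0.061,0.3,0,0,0,0,0,-0.061,0.3]}}

```text
time: 19.55
tool_pos: [0.4824, 0.3481, 0.0438]
ee_rot: [3.141, 0.0, 3.045]
wrist_force: [-0.1, 0.1, -2.2]
width: 0.0394
finger_force: 30.0
```

Emit:
{"api": "move_arm", "payload": {"steps": [0,0,0,0,0,-0.0005,0.3,0,0,0,0,0,-0.0005,0.3,0,0,0,0,0,-0.001,0.3,0,0,0,0,0,-0.001,0.3]}}

```text
time: 19.95
tool_pos: [0.4824, 0.3482, 0.0432]
ee_rot: [3.141, 0.001, 3.045]
wrist_force: [-1.6, -0.1, 0.9]
width: 0.0396
finger_force: 30.0
```

Run:
```python
from h import *
im,d=snapshot("side");P=cloud("side",d)
o=get_obs();print(np.round(o["tool_pos"],4),np.round(o["wrist_force"],2),np.round(o["wrist_torque"],3))
q=P[(P[...,0]>.3)&(P[...,0]<.62)&(abs(P[...,1]-.35)<.045)&(P[...,2]>.03)&(P[...,2]<.08)]
for a in (.37,.385,.4,.43,.59,.6):
    b=q[abs(q[:,0]-a)<.008]
    if len(b)>4:print(a,len(b),"y",np.round(np.percentile(b[:,1],[3,97]),4),"z",np.round(np.percentile(b[:,2],[90,97]),4))
```

```text
[0.4825 0.3482 0.0432] [-0.21 -0.4   1.29] [-0.086 -0.004  0.006]
0.37 101 y [0.3434 0.3747] z [0.0656 0.068 ]
0.385 94 y [0.3437 0.376 ] z [0.0671 0.0683]
0.4 91 y [0.3421 0.3742] z [0.066  0.0677]
0.43 88 y [0.3392 0.3718] z [0.067  0.0685]
0.59 78 y [0.3249 0.3564] z [0.0656 0.0673]
0.6 48 y [0.3252 0.3544] z [0.0655 0.0666]
```

The wrist force shows the stand now carries the pin, and its top is at the seated height. Releasing.

Emit:
{"api": "move_arm", "payload": {"steps": [0,0,0,0,0,0,0.46,0,0,0,0,0,0,0.52,0,0,0,0,0,0,0.6,0,0,0,0,0,0,0.7,0,0,0,0,0,0,0.7,0,0,0,0,0,0,0.7,0,0,0,0,0,0.01,0.7,0,0,0,0,0,0.03,0.7,0,0,0,0,0,0.06,0.7,0,0,0,0,0,0.1,0.7,0,0,0,0,0,0.145,0.7,0,0,0,0,0,0.18,0.7]}}

```text
time: 21.2
tool_pos: [0.4826, 0.3482, 0.2266]
ee_rot: [3.139, 0.003, 3.045]
wrist_force: [-0.4, 0.2, -0.2]
width: 0.0652
finger_force: 0.0
```

Emit:
{"api": "move_arm", "payload": {"steps": [0,0,0,0,-0.03,0.01,0.7,0,0,0,0,-0.07,0.02,0.7,0,0,0,0,-0.11,0.03,0.7,0,0,0,0,-0.15,0.03,0.7,0,0,0,0,-0.19,0.03,0.7,0,0,0,0,-0.2,0.03,0.7,0,0,0,0,-0.2,0.03,0.7]}}

```text
time: 21.9
tool_pos: [0.4823, 0.147, 0.2534]
ee_rot: [3.141, 0.001, 3.042]
wrist_force: [0.4, 0.1, 0.2]
width: 0.0658
finger_force: 0.0
```

Run:
```python
from h import *
o=get_obs();print(np.round(o["tool_pos"],3),o["time"])
for n in("side","top"):
    im,d=snapshot(n);P=cloud(n,d)
    q=P[(P[...,0]>.3)&(P[...,0]<.625)&(abs(P[...,1]-.35)<.045)&(P[...,2]>.055)&(P[...,2]<.08)]
    c=np.polyfit(q[:,0]-.4838,q[:,1],1);print(n,"pin",len(q),c,np.percentile(q[:,0],[.5,99.5]),np.percentile(q[:,2],97))
    for a in(.38,.42,.46,.5,.54,.58): print(a,np.round(np.percentile(q[abs(q[:,0]-a)<.015][:,2],95),4),end=" ")
    print()
    if n=="side":
        pinfit(P,(.33,.65,-.04,.06)); save(cv2.resize(im[130:360,130:430],None,fx=2.5,fy=2.5),"pics/6.png")
```

```text
[0.482 0.147 0.253] 21.9
side pin 1023 [-0.08968624  0.35060408] [0.36343407 0.60110487] 0.06865247463973373
0.38 0.0674 0.42 0.0689 0.46 0.0681 0.5 0.0683 0.54 0.0681 0.58 0.0677 
733 mid [0.4892 0.0112] yaw 0.0124 len 0.246
   s-0.100 top 0.0495 w -0.0204..0.0100
   s-0.065 top 0.0499 w -0.0176..0.0120
   s-0.030 top 0.0509 w -0.0140..0.0140
   s0.005 top 0.0507 w -0.0155..0.0153
   s0.040 top 0.0498 w -0.0173..0.0140
   s0.076 top 0.0494 w -0.0185..0.0115
   s0.111 top 0.0502 w -0.0200..0.0082
top pin 772 [-0.09612371  0.34839563] [0.36225479 0.59988505] 0.07017981761726186
0.38 0.0694 0.42 0.068 0.46 0.0695 0.5 0.0695 0.54 0.0699 0.58 0.0697
```

View pics/6.png

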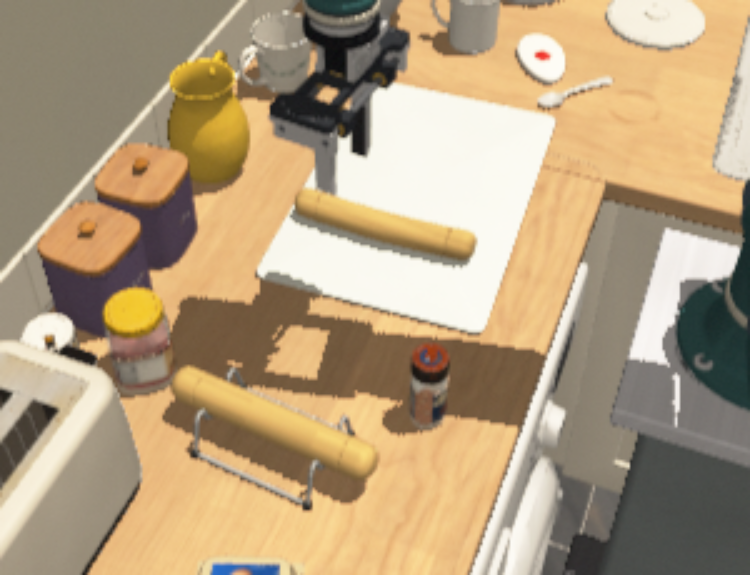

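The straight pin sits in both saddles, from (180,385) to (370,460). The warped one lies on the glass at (385,225), and the jars and the cup look undisturbed.

```bash
python3 -c "
from bench import *
print(close_job())"
```

```text
the job is handed in; nothing more can be done
None
```

The pin that started further right ran level and now lies centred in both saddles of the stand; the pin that started nearer the board's centre is the warped one and lies on the glass. Both rolled just over one turn (it rocked back to about 135 mm; the straight one went 143 mm), no jar or cup was touched, and I handed the job in at about 22 s.

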